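# Shut and pin the knife box

## Robot

A 6-joint arm with a two-finger parallel gripper is mounted at the origin on the work surface. World frame = base frame: x ahead of the robot, y to its left, z up, the work surface at z = 0. Lengths are in mm, angles in rad, forces in N, time in s.
With the tool pointing down it reaches from about 275 to 750 mm from the base axis. Payload 10.2 kg.
Tool frame: the origin (TCP) lies at the very end of the fingers, on their centre line; the grasp point (between the pads) lies 19 mm behind it; z points along the fingers, y is the line along which they close (so a half turn about z gives the same grasp; the last joint's range is limited). The gripper opens to 85 mm and grips with 20 to 120 N. Pads are 22 mm wide; open, the fingers measure 114 mm over their backs; the gripper's body (76 mm by 85 mm) begins 54 mm behind the grasp point. The pads swing forward as they close: fully open they stand 13 mm farther back than shut.
Start: joints at [0.909, 0.313, 1.498, -0, 1.331, -0.223], TCP at [223.061, 475.263, 208.894] pointing down, gripper open.
Joint ranges: [-2.94, 2.94], [-0.97, 2.17], [0.19, 2.56], [-1.23, 4.37], [0.02, 3.11], [-2.88, 2.88]. Speed limits (rad/s): [2.39, 2.39, 3.01, 3.14, 3.14, 3.14].

## Interface

Orientations are given as a unit quaternion [w, x, y, z].
In Python, from rig import ctrl gives the robot as it stands.
- The arm moves only by the shell command python3 -m inch 'ROWS' [OPENING] [FORCE]. ROWS is text: rows parted by semicolons, each of 6 numbers parted by spaces: the shift along the tool's x, y, z in mm, then the turn, a rotation vector about the tool's x, y, z in units of 6 degrees (1.0 is 6 degrees). A call has exactly 10 rows; each row shifts and turns the commanded pose from where the row before left it, along the tool's axes as they then stand; what a row does not reach is not made up. A row lasts 1/12 s, in which the tool goes at most 41.7 mm and 7.16 degrees, less where a joint would pass 70% of its speed; a pose out of reach is approached as far as the arm can. A call with a gripper value outside its range is refused whole. OPENING is the opening, from 0 (shut) to 1 (fully open), set as the call begins (- or left out, the last holds). The fingers move at their own pace and stop on an object; FORCE is the grip in N (left out, the last holds). Time passes only in rows, so rows that do not move let the fingers close, or fill a call up. It gives the time, the measured TCP pose, the force, the opening and the grip force at its end, in the units of the state.
- ctrl.sense(): the state, without advancing time (a new reading comes with each control period).
- ctrl.capture(name): name is "scene" or "top" or "wrist"; returns a dict with "image" (420x560x3 uint8, red, green, blue), "intrinsics" (3x3 intrinsics, pixels), "D" ([k1, k2, p1, p2, k3] as OpenCV has them; the pictures are not rectified), "rvec" (rotation vector, rad) and "tvec" (3), from world to camera coordinates, as OpenCV has them. Camera axes: x right, y down, z forward; pixel columns grow to the right and rows downward; lengths in mm; the calibration is good to about 2 mm. A picture is of the moment at which its call begins. There is no depth.
- ctrl.finish_job(): hands the job in; it is judged then, once.
The state is a dict: "time_s": time; "joints": joint angles; "dq": joint speeds; "tau": joint torques, N m; "eef_pos": TCP position; "ee_rot": TCP orientation; "force": force on the tool from outside, world axes, zero at the start; "wrist_torque": the same for the moment, N m; "grip_width": opening from 0.0 (shut) to 1.0 (fully open); "grip_force": force on a finger pad.
Only numpy, scipy, OpenCV 4.12 (cv2) and the standard library are available. Lean on these libraries where they do the work, as an engineer would, in place of code of your own. Each camera call takes 0.05 s, during which the arm holds its last target. There are 200 camera calls.

## Task

Make the knife box child-safe: slide its lid fully shut against the grooved block, then push the loose steel pin along its groove, through the eye on the lid, until the pin's head rests against the end of the block. Leave the lid shut and the pin lying home in its groove, and do not disturb the things standing around the box.

Things in the scene. Friction and masses are not known exactly. Their poses are not given: they have to be found in the camera images.
- box: Bamboo knife box fixed to the worktop, 250 (x) x 180 (y) x 60 mm high, turned up to 17 degrees; origin at the centre of its underside. Along its +x end stands a wooden block (box x 100 to 125 mm, top at 89 mm height) in two parts: a long one from box y -90 to +33 mm and a short one from +57 to +90 mm. The gap between them takes the eye of the lid.
- lid (a joint): Sliding lid, opening in m: 0 = fully shut, its front edge against the block; positive = drawn back towards box -x (up to 0.10). Moves only along box x; stiff, about 3 N, stays where it is left. The lid is a bamboo board 225 x 176 x 8 mm, its top 68 mm above the worktop.
- groove (a point): Where the pin's axis leaves the long part of the block at its box -y end (box x 112.5, y -90 mm, height 84.5 mm); axes as the box's. An open-topped groove runs from here along +y through both parts: 12 mm wide with its floor at 80 mm height in the long part, 13 mm wide with its floor at 78 mm in the short part.
- cleat (a point): Centre of the top face of the wooden cleat (grip bar) on the lid, 88 mm above the worktop: 14 mm thick (box x), 70 mm long (box y), 20 mm high above the lid's top. Moves with the lid; with the lid shut it is at box x = 70 mm, y = 0.
- eye (a point): Centre of the round hole in the steel eye, an upright plate on the lid's front edge: 12 mm thick along y, 25 mm wide (x), its top 17 mm above the hole's centre. Hole 13 mm diameter along box y, 84.5 mm above the worktop. Axes as the box's. With the lid shut it is at box x = 112.5, y = 45 mm, in line with the groove.
- pin: Loose steel pin, 80 g, 9 mm diameter, 177 mm long with its black head (24 mm diameter, 12 mm thick). Origin: centre of the head's outer face; its y axis runs along the shaft to the tapered nose (it may roll about it). It starts lying in the long groove with the head 49 to 67 mm clear of the block; pressed down there it tips out. Home, the head touches the block and the nose is 30 mm past the eye.
- pin_head (a point): Centre of the outer face of the pin's head, where it can be pushed towards box +y.
- pin_tip (a point): The nose end of the pin.
- cup: Bystander: dark measuring cup, 72 mm wide and 45 mm high, with a flat handle reaching 103 mm from its axis; origin under the cup's centre.
- mortar: Bystander: white bowl, 96 mm wide, 60 mm high; origin under its centre.
- jar: Bystander: glass jar, 60 mm wide, 90 mm high; origin under its centre.

How it is judged:
By the outcome, as a careful person would: the job done as asked, in the order asked, and still so for the second after the job is handed in, with the robot touching nothing.
It also fails if it takes over 48 s, if anything falls off the work surface, if the arm or the gripper's body presses on something with over 40 N, if the wrist force passes 120 N, or if a joint passes its speed limit or range.

## Working session

There is one attempt and no reset: what is moved stays moved. The work goes in short steps, Python scripts to look and compute and a shell command to move; the robot and the scene stay as the last step left them, time stands still between calls to the robot, and variables do not carry over. Pictures are saved under pics/ and viewed, at most 10 in all, crops included, and the job is handed in when it is done.

```bash
mkdir -p pics; ls; python3 - <<'E'
from rig import ctrl
import cv2,pickle
d={}
for n in("scene","top","wrist"):
    d[n]=c=ctrl.capture(n); cv2.imwrite(f"pics/{n}0.png",c["image"][:,:,::-1])
pickle.dump(d,open("c0.pkl","wb"))
s=ctrl.sense();print(s["time_s"],s["eef_pos"],s["ee_rot"],s["force"])
E
```

```text
pics
0.15 [222.94169878 475.06514026 208.46353945] [-1.95747123e-04  2.17636983e-01  9.76029652e-01 -4.74198775e-04] [0.09333151 0.58042882 0.76996567]
```

View pics/top0.png

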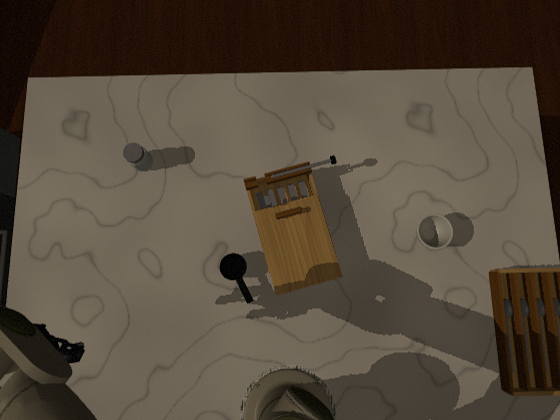

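View pics/scene0.png

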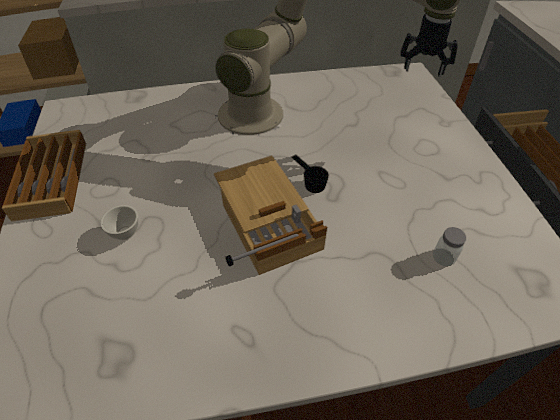

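The top view shows the box at about (295,230), its block at the upper end (245–310, 165–187), the pin head at (333,160), the cleat at (292,212), the cup at (233,266), the mortar at (435,232) and the jar at (135,152). Next I'll enlarge the box.

```bash
python3 - <<'E'
import cv2,pickle,numpy as np
d=pickle.load(open("c0.pkl","rb"))
a=d["top"]["image"][140:305,215:350,::-1]; a=cv2.resize(a,None,fx=3.6,fy=3.6,interpolation=2)
b=d["scene"]["image"][150:280,205:335,::-1]; b=cv2.resize(b,None,fx=2.4,fy=2.4,interpolation=2)
o=np.zeros((600,800,3),np.uint8);o[:a.shape[0],:a.shape[1]]=a;o[:b.shape[0],488:488+b.shape[1]]=b
cv2.imwrite("pics/crop0.png",cv2.convertScaleAbs(o,alpha=1.5))
for n in d: print(n,d[n]["intrinsics"].tolist(),d[n]["D"],d[n]["rvec"],d[n]["tvec"])
E
```

```text
scene [[410.2575932086056, 0.0, 279.98580296725913], [0.0, 410.2575932086056, 211.62961337034213], [0.0, 0.0, 1.0]] [-0.09920908  0.          0.          0.          0.        ] [ 1.93992874  1.6114842  -0.59688047] [-103.14554023 -336.19095655 1408.88592344]
top [[449.8594549410638, 0.0, 283.458568933545], [0.0, 449.8594549410638, 203.02000658029664], [0.0, 0.0, 1.0]] [-0.0023253  0.         0.         0.         0.       ] [ 2.09395283 -2.14122711  0.21009247] [  11.37513325  540.02040791 1147.02089016]
wrist [[303.04536253919036, 0.0, 278.5431103055509], [0.0, 303.04536253919036, 214.00031343679967], [0.0, 0.0, 1.0]] [-0.06040857  0.          0.          0.          0.        ] [-2.40630957 -1.52941639 -0.25399456] [-526.06574169  -42.28378056  379.92651537]
```

View pics/crop0.png

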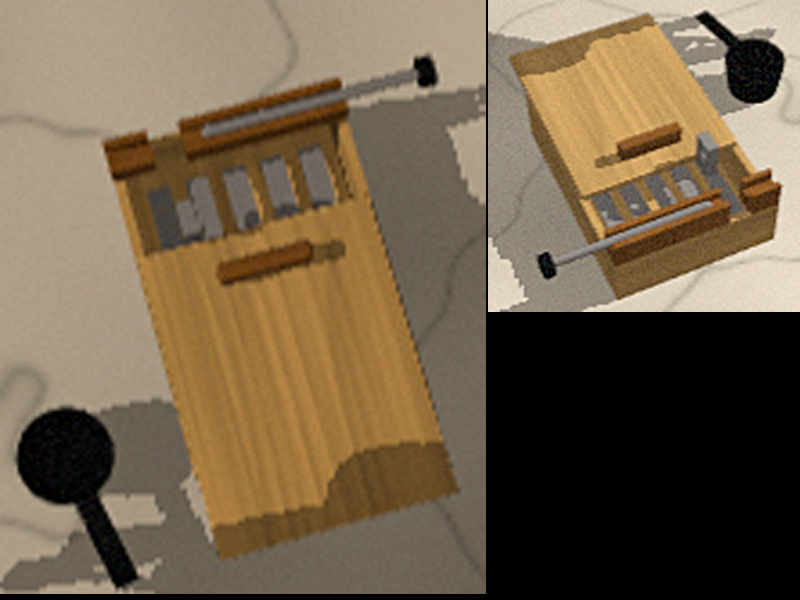

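The crop shows the block's outer top edge from (105,143) to (338,80). The cleat's front edge runs (218,267)–(312,241), and the pin head is at (425,72), all in crop pixels. The lid is partly open.

```bash
cat > h.py <<'E'
import numpy as np,cv2
def ray(c,uv):
    R=cv2.Rodrigues(np.array(c["rvec"],float))[0];t=np.array(c["tvec"],float).ravel()
    p=cv2.undistortPoints(np.array([[uv]],float),np.array(c["intrinsics"]),np.array(c["D"]))[0,0]
    return -R.T@t, R.T@np.r_[p,1]
def cast(c,uv,z):
    o,d=ray(c,uv); return (o+d*(z-o[2])/d[2])
E
python3 - <<'E'
import pickle,numpy as np,cv2
from h import *
d=pickle.load(open("c0.pkl","rb"));T=d["top"];S=d["scene"]
t=lambda u,v,z:cast(T,((u-1.3)/3.6+215,(v-1.3)/3.6+140),z)
s=lambda u,v,z:cast(S,((u-488-.7)/2.4+205,(v-.7)/2.4+150),z)
A=t(105,143,89);B=t(338,80,89)
yaw=np.arctan2(*(A-B)[[1,0]])-np.pi/2
print("A,B",A,B,np.linalg.norm(A-B),np.degrees(yaw))
ex=np.array([np.cos(yaw),np.sin(yaw),0]);ey=np.array([-ex[1],ex[0],0])
O=(A+B)/2-125*ex;O[2]=0
loc=lambda p:np.round([(p-O)@ex,(p-O)@ey],1)
print("O",O,"ex",ex)
print("cleat top",loc(t(218,267,88)),loc(t(312,241,88)),"scene",loc(s(617,147,88)),loc(s(680,125,88)))
print("head top/scene",loc(t(425,72,84.5)),loc(s(546,265,84.5)))
print("lid front",loc(t(148,252,68)),loc(t(365,195,68)))
print("lid rear",loc(t(218,557,60)),loc(t(458,490,60)))
print("cup",loc(t(65,455,45)),"handle",loc(t(128,585,40)))
E
```

```text
A,B [598.48229954 101.72625274  89.        ] [642.1782845  -69.11330776  89.        ] 176.3391463487053 14.347078702550785
O [499.2287357  -14.66792107   0.        ] ex [0.96881245 0.24779515 0.        ]
cleat top [14.9 33.4] [ 14.9 -36.7] scene [ 12.2 -36.7] [11.7 34.5]
head top/scene [ 114.8 -152.1] [ 115.4 -152.4]
lid front [42.8 79.1] [ 41.  -85.5]
lid rear [-181.3   88. ] [-182.2  -89.5]
cup [-81.3 176.1] handle [-182.9  155.9]
```

```bash
python3 -m inch '-27 -21.5 0 0 0 0;-27 -21.5 0 0 0 0;-27 -21.5 0 0 0 0;-27 -21.5 0 0 0 0;-27 -21.5 0 0 0 0;-27 -21.5 0 0 0 0;-27 -21.5 0 0 0 0;-27 -21.5 0 0 0 0;-27 -21.5 0 0 0 0;-27 -21.5 0 0 0 0' 0
python3 -m inch '-27 -21.5 0 0 0 0;-27 -21.5 0 0 0 0;-27 -21.5 0 0 0 0;-27 -21.5 0 0 0 0;-27 -21.5 0 0 0 0;-27 -21.5 0 0 0 0;0 0 0 0 0 1;0 0 0 0 0 1;0 0 0 0 0 1;0 0 0 0 0 1'
python3 -m inch '0 0 0 0 0 1;0 0 0 0 0 1;0 0 0 0 0 1;0 0 0 0 0 1;0 0 0 0 0 0.4;0 0 0 0 0 0;0 0 0 0 0 0;0 0 0 0 0 0;0 0 0 0 0 0;0 0 0 0 0 0'
python3 - <<'E'
from rig import ctrl
import cv2,pickle,numpy as np
from scipy.spatial.transform import Rotation as R
c=ctrl.capture("wrist"); pickle.dump(c,open("w1.pkl","wb"))
cv2.imwrite("pics/w1.png",c["image"][:,:,::-1])
s=ctrl.sense();q=s["ee_rot"];print(s["time_s"],s["eef_pos"],np.round(R.from_quat([*q[1:],q[0]]).as_matrix(),3),s["force"])
E
```

```text
time_s: 0.98
eef_pos: [376.4, 164.3, 208.9]
ee_rot: [0.0, 0.218, 0.976, 0.0]
force: [1.5, 0.1, 0.7]
grip_width: -0.001
grip_force: 0.0
time_s: 1.82
eef_pos: [467.9, -19.9, 208.6]
ee_rot: [-0.0, 0.418, 0.908, -0.0]
force: [0.5, 0.1, -0.1]
grip_width: -0.004
grip_force: 0.0
time_s: 2.65
eef_pos: [468.0, -19.7, 208.9]
ee_rot: [-0.0, 0.612, 0.791, -0.0]
force: [-0.3, 0.6, 0.4]
grip_width: -0.0
grip_force: 0.0
2.7 [467.97059135 -19.66515472 208.86224321] [[-0.25   0.968 -0.   ]
 [ 0.968  0.25   0.   ]
 [ 0.    -0.    -1.   ]] [-0.23700093 -0.62258081  0.43768735]
```

View pics/w1.png

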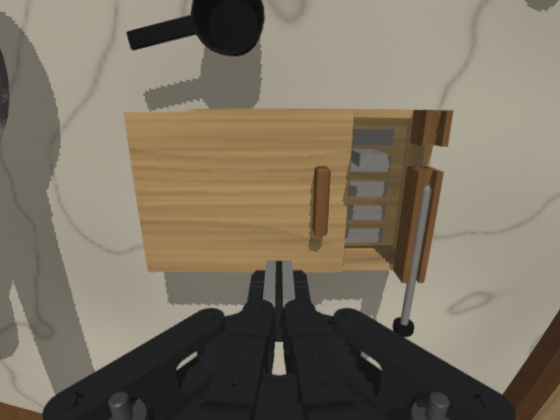

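The wrist view shows the cleat at (315–329, 167–235), the block's outer top corners at (451,111) and (427,283), and the pin running from its nose at (427,188) to its head at (403,326).

```bash
python3 - <<'E'
import pickle
from h import *
W=pickle.load(open("w1.pkl","rb"))
P=np.array([467.97,-19.67]);ty=np.array([.968,.25]);tx=np.array([-.25,.968])
f=lambda u,v,z:np.round([(cast(W,(u,v),z)[:2]-P)@tx,(cast(W,(u,v),z)[:2]-P)@ty],1)
print("tool-frame x(=box y), y(=box x)")
for n,a in dict(Aout=(451,111,89),Bout=(427,283,89),Ain=(417,111,89),Bin=(403,280,89),cleatTL=(315,167,88),cleatTR=(329,167,88),cleatBL=(314,235,88),cleatBR=(327,235,88),head=(403,325,84.5),headtop=(403,318,96),shaftfar=(427,192,84.5),shaftnear=(407,316,84.5)).items(): print(n,f(*a))
E
```

```text
tool-frame x(=box y), y(=box x)
Aout [ 86.4 158.2]
Bout [-92.8 164.1]
Ain [ 85.6 126.4]
Bin [-88.6 136.5]
cleatTL [33.8 35.7]
cleatTR [33.9 49. ]
cleatBL [-35.8  37.4]
cleatBR [-35.8  50.7]
head [-152.4  147.8]
headtop [-133.3  140.5]
shaftfar [  8.9 149.3]
shaftnear [-139.7  150.6]
```

```bash
python3 -m inch '0 0 20 0 0 0;0 0 20 0 0 0;0 0 20 0 0 0;0 0 20 0 0 0;0 0 20 0 0 0;0 0 15 0 0 0;0 0 10 0 0 0;0 0 6 0 0 0;0 0 2 0 0 0;0 0 0 0 0 0'
python3 -m inch '0 6 0 0 0 0;0 6 0 0 0 0;0 6 0 0 0 0;0 6 0 0 0 0;0 6 0 0 0 0;0 6 0 0 0 0;0 6 0 0 0 0;0 4 0 0 0 0;0 4 0 0 0 0;0 0 0 0 0 0'
```

```text
time_s: 3.53
eef_pos: [468.0, -19.7, 75.9]
ee_rot: [-0.0, 0.612, 0.791, -0.0]
force: [1.0, -0.3, 0.4]
grip_width: -0.0
grip_force: 0.0
time_s: 4.37
eef_pos: [517.0, -7.1, 75.9]
ee_rot: [0.0, 0.612, 0.791, 0.0]
force: [0.4, 0.1, 0.4]
grip_width: 0.005
grip_force: 0.0
```

```bash
python3 -m inch '0 3 0 0 0 0;0 3 0 0 0 0;0 3 0 0 0 0;0 3 0 0 0 0;0 3 0 0 0 0;0 2 0 0 0 0;0 2 0 0 0 0;0 2 0 0 0 0;0 2 0 0 0 0;0 2 0 0 0 0'
python3 - <<'E'
from rig import ctrl
import cv2
c=ctrl.capture("wrist");a=c["image"][90:300,200:480,::-1]
cv2.imwrite("pics/w2.png",cv2.resize(a,None,fx=2.5,fy=2.5))
E
```

```text
time_s: 5.2
eef_pos: [540.7, -0.9, 75.9]
ee_rot: [-0.0, 0.613, 0.79, -0.0]
force: [0.1, 0.6, -0.9]
grip_width: 0.003
grip_force: 0.0
```

View pics/w2.png

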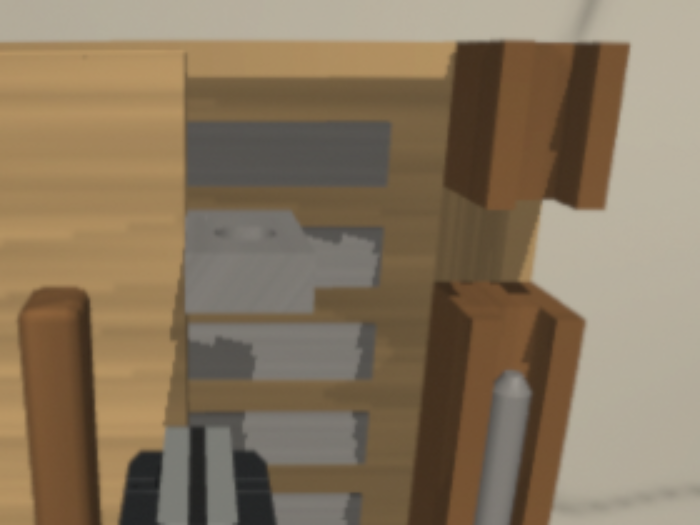

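The lid has not moved. The finger now appears in front of the cleat, with the cleat at crop x 20–95 and the finger at crop x 160–235. I'll check this numerically.

```bash
python3 - <<'E'
from rig import ctrl
import cv2,pickle
from h import *
from scipy.spatial.transform import Rotation as R
for k in("w1",None):
    s=ctrl.sense()
    if k: c=pickle.load(open("w1.pkl","rb"));p=np.array([467.97,-19.67,208.86])
    else: c=ctrl.capture("wrist");p=np.array(s["eef_pos"])
    pr=lambda q:cv2.projectPoints(np.array([q],float),np.array(c["rvec"]),np.array(c["tvec"]),np.array(c["intrinsics"]),np.array(c["D"]))[0].ravel().round(1)
    print("cam",ray(c,(280,210)),"TCP px",pr(p))
tx=np.array([-.25,.968]);ty=np.array([.968,.25])
g=lambda u,v,z:(cast(c,(u/2.5+200,v/2.5+90),z)[:2]-p[:2])
for n,a in dict(cleatTL=(22,315,88),cleatTR=(90,315,88),lidfront=(185,60,68),lidfront2=(170,425,68),eye=(243,232,101),blockin=(470,320,89),blockout=(583,320,89),shortout=(605,207,89)).items(): print(n,(g(*a)@np.c_[tx,ty]).round(1))
T=ctrl.capture("top");S=ctrl.capture("scene")
o=np.vstack([np.hstack([cv2.resize(T["image"][130:300,215:350],(476,600))]),])
b=cv2.resize(S["image"][130:280,255-65:320],(320,369))
im=np.zeros((600,800,3),np.uint8);im[:,:476]=o;im[:369,480:]=b
cv2.imwrite("pics/now.png",cv2.convertScaleAbs(im[:,:,::-1],alpha=1.5))
E
```

```text
cam (array([447.81628927,  62.47622116, 373.06794942]), array([ 0.08334708, -0.30059371, -0.95020737])) TCP px [276.6 258.3]
cam (array([520.89334938,  81.29317999, 240.1064191 ]), array([ 0.08345729, -0.30067626, -0.95017158])) TCP px [276.6 258.3]
cleatTL [ 31.3 -36. ]
cleatTR [ 31.3 -21.5]
lidfront [82.9 -1.3]
lidfront2 [-5.3 -5.5]
eye [52.3  9.9]
blockin [30.5 59.6]
blockout [30.4 84.5]
shortout [55.1 85.1]
```

View pics/now.png

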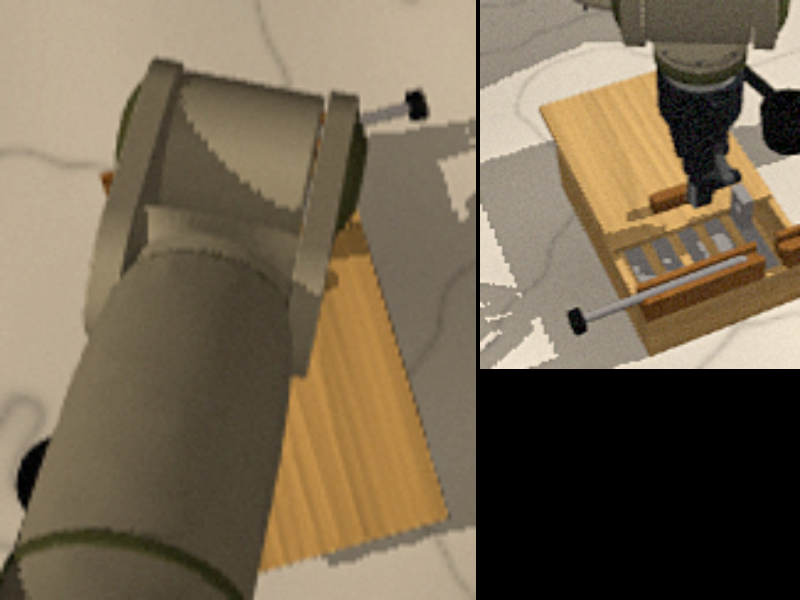

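The finger is clearly between the cleat and the block, with its tip at (700,203) in this composite and the cleat behind it. I'll check the true fingertip height from the scene ray.

```bash
python3 - <<'E'
from rig import ctrl
import cv2
from h import *
S=ctrl.capture("scene");s=ctrl.sense();p=np.array(s["eef_pos"]);print(s["time_s"],p,s["force"],s["wrist_torque"],s["tau"],s["grip_width"])
for z in(60,68,76,84,92,100):
    q=p.copy();q[2]=z
    print(z,cv2.projectPoints(q[None],np.array(S["rvec"]),np.array(S["tvec"]),np.array(S["intrinsics"]),np.array(S["D"]))[0].ravel().round(1))
a=S["image"][170:245,230:330,::-1]
cv2.imwrite("pics/sc.png",cv2.convertScaleAbs(cv2.resize(a,None,fx=8,fy=8,interpolation=2),alpha=1.6))
E
```

```text
5.45 [540.51605732  -0.97219413  75.84950233] [ 0.86456858 -0.48996804 -0.41528988] [ 0.02763366 -0.02034222 -0.03105165] [ 2.65594153e-02 -4.53296614e+01 -2.22987431e+01  8.41552137e-04
 -1.14188730e-03  8.84809851e-04] -0.0018551234605723472
60 [278.6 222. ]
68 [278.6 219.9]
76 [278.6 217.8]
84 [278.6 215.7]
92 [278.6 213.5]
100 [278.6 211.3]
```

View pics/sc.png

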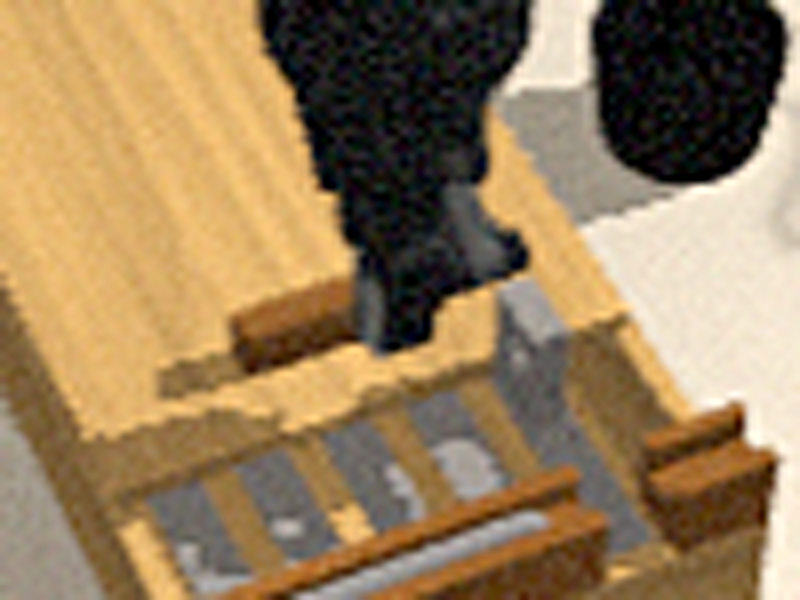

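Contrary to the nominal TCP, the shut fingertip projects to row ~214 in the scene view, where z=76 should give 218. That puts it at about z≈90, so it passed over the 88 mm cleat without contact. I'll go back behind the cleat and descend with force checks.

```bash
python3 -m inch '0 0 -20 0 0 0;0 -12 0 0 0 0;0 -12 0 0 0 0;0 -12 0 0 0 0;0 -12 0 0 0 0;0 -14 0 0 0 0;0 0 10 0 0 0;0 0 10 0 0 0;0 0 5 0 0 0;0 0 0 0 0 0'
python3 -m inch '0 0 1 0 0 0;0 0 1 0 0 0;0 0 1 0 0 0;0 0 1 0 0 0;0 0 0 0 0 0;0 0 0 0 0 0;0 0 0 0 0 0;0 0 0 0 0 0;0 0 0 0 0 0;0 0 0 0 0 0'
```

```text
time_s: 6.28
eef_pos: [480.2, -16.1, 69.2]
ee_rot: [-0.001, 0.612, 0.79, -0.0]
force: [0.2, 0.3, 0.4]
grip_width: 0.001
grip_force: 0.0
time_s: 7.12
eef_pos: [480.6, -16.5, 66.9]
ee_rot: [0.0, 0.613, 0.79, 0.0]
force: [-0.8, -0.8, 1.1]
grip_width: -0.003
grip_force: 0.0
```

```bash
python3 -m inch '0 0 1 0 0 0;0 0 1 0 0 0;0 0 1 0 0 0;0 0 1 0 0 0;0 0 1 0 0 0;0 0 0 0 0 0;0 0 0 0 0 0;0 0 0 0 0 0;0 0 0 0 0 0;0 0 0 0 0 0'
python3 - <<'E'
from rig import ctrl
import cv2
S=ctrl.capture("scene");s=ctrl.sense();print(s["eef_pos"],s["force"])
a=S["image"][155:230,220:320,::-1]
cv2.imwrite("pics/sc2.png",cv2.convertScaleAbs(cv2.resize(a,None,fx=7,fy=7,interpolation=2),alpha=1.6))
E
```

```text
time_s: 7.95
eef_pos: [480.6, -16.4, 62.0]
ee_rot: [0.0, 0.612, 0.79, 0.0]
force: [-0.7, 0.5, -0.1]
grip_width: 0.001
grip_force: 0.0
[480.59227127 -16.4297913   61.92889355] [-0.10459745 -0.09575544 -0.1971057 ]
```

View pics/sc2.png

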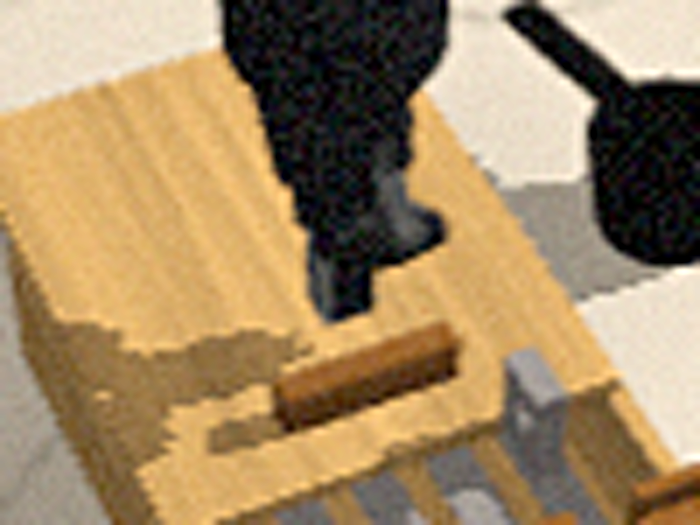

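The fingertip at (345,318) is now just behind the cleat (280–455, 330–425). Now I push.

```bash
python3 -m inch '0 0 1 0 0 0;0 0 1 0 0 0;0 4 0 0 0 0;0 4 0 0 0 0;0 4 0 0 0 0;0 4 0 0 0 0;0 4 0 0 0 0;0 4 0 0 0 0;0 4 0 0 0 0;0 4 0 0 0 0'
python3 - <<'E'
from rig import ctrl
import cv2
from h import *
c=ctrl.capture("wrist");s=ctrl.sense();print(s["eef_pos"],s["force"],s["wrist_torque"])
a=c["image"][90:300,200:480,::-1]
cv2.imwrite("pics/w3.png",cv2.resize(a,None,fx=2.5,fy=2.5))
E
```

```text
time_s: 8.83
eef_pos: [511.8, -8.3, 59.8]
ee_rot: [-0.0, 0.612, 0.79, -0.0]
force: [-2.5, -0.9, 1.3]
grip_width: -0.005
grip_force: 1.4
[512.40962922  -8.22017807  59.87109507] [ 0.28725737 -0.17401314 -0.28927814] [ 0.00818176 -0.04444621  0.0086893 ]
```

View pics/w3.png

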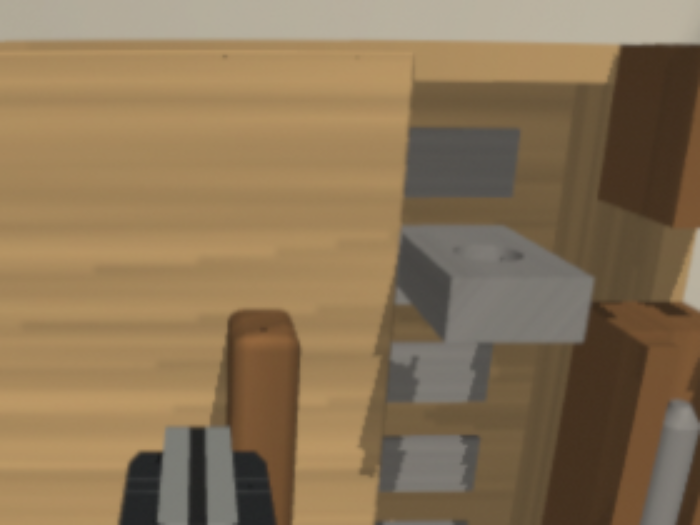

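The finger is now touching the rear of the cleat, at crop (200,430) against (228–298, 310+), and the resistance is about 2.7 N. I'll keep pushing.

```bash
python3 -m inch '0 3 0 0 0 0;0 3 0 0 0 0;0 3 0 0 0 0;0 3 0 0 0 0;0 3 0 0 0 0;0 3 0 0 0 0;0 3 0 0 0 0;0 3 0 0 0 0;0 3 0 0 0 0;0 3 0 0 0 0'
cat > look.py <<'E'
from rig import ctrl
import cv2,sys,pickle
from h import *
c=ctrl.capture("wrist");s=ctrl.sense();pickle.dump((c,s),open(sys.argv[1],"wb"))
print(s["eef_pos"].round(1) if hasattr(s["eef_pos"],"round") else s["eef_pos"],np.round(s["force"],1))
# lid front edge vs block inner edge along image row through lid beyond eye (v~125..140)
a=c["image"];h=cv2.cvtColor(a,cv2.COLOR_RGB2HSV)
for v in (112,118,124,150,): print(v,[tuple(int(x) for x in h[v,u]) for u in range(300,470,8)])
E
python3 look.py l1.pkl
```

```text
time_s: 9.72
eef_pos: [540.8, -0.8, 59.8]
ee_rot: [-0.0, 0.613, 0.79, -0.0]
force: [-3.6, -0.3, -0.4]
grip_width: 0.002
grip_force: 1.4
[541.3  -0.8  59.9] [-0.9  0.6 -0.2]
112 [(18, 115, 167), (18, 114, 161), (17, 114, 168), (18, 115, 168), (18, 115, 169), (18, 115, 169), (18, 116, 170), (18, 115, 171), (17, 116, 170), (17, 116, 172), (18, 115, 171), (17, 114, 170), (15, 135, 66), (15, 139, 66), (14, 135, 64), (15, 148, 114), (14, 148, 112), (15, 145, 109), (15, 144, 101), (15, 134, 63), (15, 144, 113), (15, 144, 113)]
118 [(18, 116, 172), (17, 115, 173), (18, 115, 173), (17, 116, 174), (18, 114, 174), (18, 115, 175), (17, 117, 177), (17, 116, 178), (18, 114, 163), (17, 116, 172), (18, 114, 172), (18, 114, 141), (15, 143, 66), (14, 129, 65), (14, 133, 65), (14, 145, 114), (15, 145, 109), (15, 144, 108), (15, 137, 69), (14, 129, 65), (14, 145, 114), (14, 134, 116)]
124 [(18, 114, 172), (18, 115, 171), (18, 116, 173), (18, 115, 173), (17, 116, 174), (18, 114, 174), (17, 115, 175), (18, 116, 176), (17, 114, 155), (17, 110, 109), (17, 110, 109), (18, 110, 100), (15, 141, 67), (14, 130, 63), (15, 137, 67), (15, 145, 114), (15, 144, 110), (14, 143, 109), (15, 136, 62), (14, 133, 65), (14, 144, 113), (15, 97, 132)]
150 [(18, 114, 159), (17, 114, 159), (18, 114, 159), (17, 114, 159), (18, 115, 159), (17, 114, 159), (17, 114, 159), (18, 115, 159), (18, 111, 115), (17, 112, 116), (18, 113, 115), (15, 126, 75), (14, 137, 67), (14, 135, 66), (15, 145, 116), (15, 145, 116), (14, 143, 112), (15, 143, 73), (15, 137, 65), (15, 147, 113), (14, 147, 116), (20, 35, 182)]
```

```bash
python3 -m inch '0 2 0 0 0 0;0 2 0 0 0 0;0 2 0 0 0 0;0 1 0 0 0 0;0 1 0 0 0 0;0 1 0 0 0 0;0 1 0 0 0 0;0 1 0 0 0 0;0 1 0 0 0 0;0 1 0 0 0 0'
python3 -m inch '0 0.5 0 0 0 0;0 0.5 0 0 0 0;0 0.5 0 0 0 0;0 0.5 0 0 0 0;0 0.5 0 0 0 0;0 0.5 0 0 0 0;0 0.5 0 0 0 0;0 0.5 0 0 0 0;0 0.5 0 0 0 0;0 0.5 0 0 0 0'
```

```text
time_s: 10.6
eef_pos: [553.3, 2.3, 59.9]
ee_rot: [-0.0, 0.612, 0.79, 0.0]
force: [-2.9, 0.6, -1.3]
grip_width: 0.001
grip_force: 1.3
time_s: 11.43
eef_pos: [556.1, 3.1, 59.8]
ee_rot: [-0.002, 0.612, 0.791, -0.002]
force: [-15.6, -3.9, 7.0]
grip_width: 0.0
grip_force: 7.9
```

```bash
python3 -m inch '0 0.5 0 0 0 0;0 0.5 0 0 0 0;0 0 0 0 0 0;0 0 0 0 0 0;0 0 0 0 0 0;0 0 0 0 0 0;0 0 0 0 0 0;0 0 0 0 0 0;0 0 0 0 0 0;0 0 0 0 0 0'
python3 look.py l2.pkl
python3 -m inch '0 -1 0 0 0 0;0 -2 0 0 0 0;0 -4 0 0 0 0;0 -4 0 0 0 0;0 0 -10 0 0 0;0 0 -20 0 0 0;0 0 -20 0 0 0;0 0 -25 0 0 0;0 0 -25 0 0 0;0 0 0 0 0 0'
python3 - <<'E'
from rig import ctrl
import cv2,pickle
from h import *
c=ctrl.capture("wrist");s=ctrl.sense();pickle.dump((c,s),open("l3.pkl","wb"));print(np.round(s["eef_pos"],1))
cv2.imwrite("pics/l3.png",c["image"][60:420,100:,::-1])
E
```

```text
time_s: 12.27
eef_pos: [556.1, 3.1, 59.7]
ee_rot: [-0.003, 0.612, 0.791, -0.003]
force: [-19.6, -5.3, 9.2]
grip_width: -0.004
grip_force: 9.6
[556.1   3.2  59.7] [-17.9  -4.6   9. ]
112 [(17, 114, 159), (18, 113, 160), (17, 115, 162), (17, 116, 161), (17, 116, 162), (18, 116, 163), (18, 116, 163), (17, 112, 152), (17, 116, 152), (13, 132, 62), (14, 143, 109), (15, 144, 110), (15, 145, 104), (14, 146, 105), (14, 143, 82), (15, 136, 62), (15, 145, 109), (20, 40, 164), (21, 35, 175), (21, 34, 175), (20, 35, 175), (21, 35, 175)]
118 [(18, 116, 165), (18, 115, 166), (18, 115, 166), (17, 116, 167), (18, 115, 167), (18, 114, 168), (18, 116, 170), (17, 117, 170), (17, 113, 149), (15, 140, 60), (14, 144, 110), (14, 146, 110), (14, 143, 105), (15, 146, 105), (15, 134, 63), (14, 137, 65), (14, 144, 110), (20, 35, 173), (21, 35, 175), (21, 35, 175), (20, 35, 176), (20, 35, 175)]
124 [(18, 115, 164), (18, 116, 165), (18, 115, 166), (18, 115, 166), (18, 115, 166), (17, 115, 167), (17, 114, 168), (17, 115, 168), (17, 118, 102), (14, 134, 61), (14, 145, 111), (14, 145, 111), (15, 147, 104), (14, 146, 105), (15, 132, 60), (15, 141, 74), (15, 145, 109), (21, 35, 175), (21, 35, 175), (21, 35, 175), (21, 35, 175), (20, 35, 175)]
150 [(18, 113, 153), (17, 115, 153), (17, 113, 153), (18, 114, 152), (18, 114, 152), (17, 114, 152), (18, 114, 152), (18, 115, 151), (14, 133, 65), (14, 134, 63), (15, 146, 112), (14, 143, 112), (15, 142, 108), (15, 136, 71), (15, 136, 62), (14, 143, 112), (14, 146, 112), (21, 34, 174), (21, 35, 175), (21, 35, 175), (20, 35, 175), (22, 34, 174)]
time_s: 13.15
eef_pos: [550.8, 0.6, 165.7]
ee_rot: [0.004, 0.612, 0.79, 0.002]
force: [1.3, 0.1, 1.1]
grip_width: 0.001
grip_force: 0.0
[549.8   0.8 163.1]
```

View pics/l3.png

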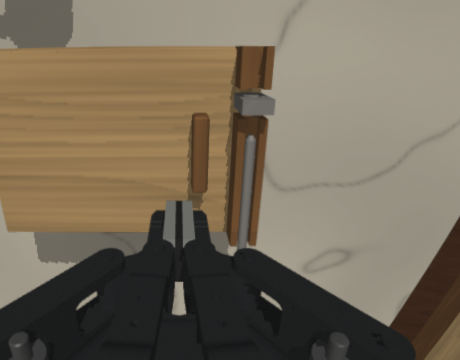

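The lid is shut against the block, with its front edge at the block at column ~232 and the eye at (255,103) in the gap. The pin lies in the groove from its nose at (250,138). Next I move beyond the pin's head.

```bash
python3 -m inch '-23.7 8.3 0 0 0 0;-23.7 8.3 0 0 0 0;-23.7 8.3 0 0 0 0;-23.7 8.3 0 0 0 0;-23.7 8.3 0 0 0 0;-23.7 8.3 0 0 0 0;-23.7 8.3 0 0 0 0;-23.7 8.3 0 0 0 0;0 0 0 0 0 0;0 0 0 0 0 0'
python3 - <<'E'
from rig import ctrl
import cv2,pickle
from h import *
from scipy import ndimage
from scipy.spatial.transform import Rotation as R
c=ctrl.capture("wrist");s=ctrl.sense();p=np.array(s["eef_pos"]);q=s["ee_rot"];print(p.round(1),np.round(q,4))
M=R.from_quat([*q[1:],q[0]]).as_matrix()
a=c["image"];m=a.max(2)<45
L,n=ndimage.label(m)
for i in range(1,n+1):
    ys,xs=np.where(L==i)
    if len(ys)>40:
        print(i,len(ys),"x",xs.min(),xs.max(),"y",ys.min(),ys.max())
pr=lambda P:cv2.projectPoints(np.array([P],float),np.array(c["rvec"]),np.array(c["tvec"]),np.array(c["intrinsics"]),np.array(c["D"]))[0].ravel().round(1)
print("TCP",pr(p),"expected head",pr([648.5,-132,84.5]))
# block ends & shaft: brown mask for groove axis, grey shaft rows
v=pr([648.5,-132,84.5])[1]
cv2.imwrite("pics/l4.png",a[:,:,::-1]);pickle.dump((c,s),open("l4.pkl","wb"))
for n_ in("scene","top"):
    d=ctrl.capture(n_);pickle.dump(d,open(n_+"4.pkl","wb"))
E
```

```text
time_s: 14.03
eef_pos: [659.8, -166.7, 158.5]
ee_rot: [-0.001, 0.613, 0.79, -0.0]
force: [1.0, 1.2, -0.5]
grip_width: 0.002
grip_force: 0.0
[ 659.7 -165.7  159. ] [-7.000e-04  6.126e-01  7.904e-01 -1.000e-04]
3 450 x 262 290 y 167 185
4 36447 x 43 515 y 262 419
TCP [276.7 257.2] expected head [274.1 174.3]
```

```bash
python3 - <<'E'
import pickle
from h import *
from scipy.spatial.transform import Rotation as R
c,s=pickle.load(open("l4.pkl","rb"));p=np.array(s["eef_pos"]);q=s["ee_rot"]
M=R.from_quat([*q[1:],q[0]]).as_matrix()
f=lambda u,v,z:(M.T@(cast(c,(u,v),z)-p)).round(1)
print("outer top rim",f(276,185.5,96.5),"centre x",f(276,176,90))
a=c["image"];h=cv2.cvtColor(a,cv2.COLOR_RGB2HSV).astype(int)
# shaft: low saturation pixels between brown block walls, rows above head
for v in (20,40,60,80,100,120,150,160):
    r=h[v,220:340]; br=(r[:,1]>110); xs=np.where(br)[0]+220
    if len(xs):
        ins=[u for u in range(xs.min(),xs.max()) if h[v,u,1]<70]
        print(v,"block",xs.min(),xs.max(),"shaft",(ins[0],ins[-1],f(np.mean(ins),v,84.5)) if ins else None)
    else:
        g=np.where(a[v,220:340].mean(1)<120)[0]+220;print(v,"dark",g.min() if len(g) else None,g.max() if len(g) else None)
E
```

```text
outer top rim [29.1 -0.8 62.5] centre x [35.1 -0.8 69.1]
20 block 220 292 shaft (269, 281, array([144.8,  -1.2,  74.7]))
40 block 222 292 shaft (270, 281, array([131.9,  -0.9,  74.7]))
60 block 220 292 shaft (270, 281, array([118.8,  -0.9,  74.6]))
80 block 220 292 shaft (270, 281, array([105.3,  -1. ,  74.6]))
100 dark 220 288
120 dark 220 285
150 dark 220 282
160 dark 220 282
```

```bash
python3 -m inch '0 -1 15 0 0 0;0 0 15 0 0 0;0 0 15 0 0 0;0 0 15 0 0 0;0 0 15 0 0 0;0 0 10 0 0 0;0 0 7 0 0 0;0 0 3 0 0 0;0 0 2 0 0 0;0 0 0 0 0 0'
python3 -m inch '3 0 0 0 0 0;3 0 0 0 0 0;3 0 0 0 0 0;2 0 0 0 0 0;2 0 0 0 0 0;2 0 0 0 0 0;2 0 0 0 0 0;2 0 0 0 0 0;2 0 0 0 0 0;2 0 0 0 0 0'
cat > pin.py <<'E'
from rig import ctrl
import sys
from h import *
from scipy import ndimage
from scipy.spatial.transform import Rotation as R
c=ctrl.capture("wrist");s=ctrl.sense();p=np.array(s["eef_pos"]);q=s["ee_rot"]
M=R.from_quat([*q[1:],q[0]]).as_matrix()
f=lambda u,v,z:(M.T@(cast(c,(u,v),z)-p)).round(1)
a=c["image"];h=cv2.cvtColor(a,cv2.COLOR_RGB2HSV).astype(int)
print(p.round(1),np.round(s["force"],1))
L,n=ndimage.label(a.max(2)<45)
for i in range(1,n+1):
    ys,xs=np.where(L==i)
    if len(ys)>40: print("dark",len(ys),"x",xs.min(),xs.max(),"y",ys.min(),ys.max())
for v in range(5,260,15):
    r=h[v,225:340]; xs=np.where(r[:,1]>110)[0]+225
    if len(xs)>5:
        ins=[u for u in range(xs.min(),xs.max()) if h[v,u,1]<70]
        print(v,"block",xs.min(),xs.max(),"shaft",(ins[0],ins[-1],f(np.mean(ins),v,84.5)) if ins else None)
cv2.imwrite("pics/%s.png"%sys.argv[1],a[:,:,::-1])
E
python3 pin.py p1
```

```text
time_s: 15.02
eef_pos: [659.2, -166.2, 63.2]
ee_rot: [0.0, 0.612, 0.791, 0.0]
force: [-0.1, 0.0, 0.4]
grip_width: -0.0
grip_force: 0.0
time_s: 15.85
eef_pos: [653.3, -143.9, 63.0]
ee_rot: [0.0, 0.613, 0.79, -0.0]
force: [0.5, -1.1, 0.3]
grip_width: -0.002
grip_force: 0.4
[ 653.2 -143.5   62.9] [-0.  -0.8 -0.4]
dark 43 x 188 195 y 0 8
dark 37432 x 43 515 y 230 419
5 block 225 305 shaft (265, 286, array([ 1.264e+02, -1.000e-01, -2.160e+01]))
20 block 225 304 shaft (265, 285, array([120.8,  -0.3, -21.6]))
35 block 225 304 shaft (265, 285, array([115. ,  -0.4, -21.6]))
50 block 225 304 shaft (265, 285, array([109.2,  -0.4, -21.6]))
65 block 225 304 shaft (265, 285, array([103.2,  -0.4, -21.6]))
80 block 225 303 shaft (266, 285, array([ 97.1,  -0.2, -21.6]))
95 block 225 303 shaft (266, 285, array([ 90.9,  -0.2, -21.6]))
110 block 225 303 shaft (266, 285, array([ 84.6,  -0.2, -21.6]))
125 block 225 302 shaft (266, 285, array([ 78. ,  -0.3, -21.6]))
```

```bash
python3 -m inch '2 0 0 0 0 0;2 0 0 0 0 0;2 0 0 0 0 0;2 0 0 0 0 0;2 0 0 0 0 0;2 0 0 0 0 0;2 0 0 0 0 0;2 0 0 0 0 0;2 0 0 0 0 0;2 0 0 0 0 0'
python3 pin.py p2
```

```text
time_s: 16.73
eef_pos: [648.3, -124.4, 62.9]
ee_rot: [0.0, 0.612, 0.79, 0.0]
force: [-0.2, -1.5, 0.8]
grip_width: -0.0
grip_force: 0.5
[ 648.2 -124.    62.9] [-0.3 -0.5  0.1]
dark 37402 x 43 515 y 230 419
5 block 225 305 shaft (265, 286, array([ 1.264e+02, -1.000e-01, -2.160e+01]))
20 block 225 304 shaft (265, 285, array([120.8,  -0.4, -21.6]))
35 block 225 304 shaft (265, 285, array([115. ,  -0.4, -21.6]))
50 block 225 304 shaft (265, 285, array([109.2,  -0.4, -21.6]))
65 block 225 303 shaft (265, 285, array([103.2,  -0.4, -21.6]))
80 block 225 303 shaft (266, 285, array([ 97.1,  -0.2, -21.6]))
95 block 225 303 shaft (266, 285, array([ 90.9,  -0.2, -21.6]))
110 block 225 303 shaft (266, 285, array([ 84.5,  -0.2, -21.6]))
125 block 225 302 shaft (266, 285, array([ 78. ,  -0.3, -21.6]))
140 block 225 302 shaft (266, 285, array([ 71.3,  -0.3, -21.6]))
155 block 225 302 shaft (267, 285, array([ 64.4,  -0.1, -21.6]))
170 block 249 301 shaft (267, 284, array([ 57.4,  -0.3, -21.6]))
```

```bash
python3 -m inch '2 0 0 0 0 0;2 0 0 0 0 0;2 0 0 0 0 0;2 0 0 0 0 0;2 0 0 0 0 0;2 0 0 0 0 0;2 0 0 0 0 0;2 0 0 0 0 0;2 0 0 0 0 0;2 0 0 0 0 0'
python3 pin.py p3
python3 -m inch '1 0 0 0 0 0;1 0 0 0 0 0;1 0 0 0 0 0;1 0 0 0 0 0;1 0 0 0 0 0;0.5 0 0 0 0 0;0.5 0 0 0 0 0;0.5 0 0 0 0 0;0.5 0 0 0 0 0;0.5 0 0 0 0 0'
```

```text
time_s: 17.62
eef_pos: [643.2, -105.0, 62.9]
ee_rot: [0.0, 0.613, 0.79, 0.0]
force: [0.6, -0.4, 0.8]
grip_width: -0.0
grip_force: 0.5
[ 643.2 -104.7   62.9] [ 0.3 -0.9  0.5]
dark 37339 x 43 515 y 230 419
5 block 225 305 shaft (265, 285, array([126.5,  -0.3, -21.6]))
20 block 225 304 shaft (265, 285, array([120.8,  -0.4, -21.6]))
35 block 225 304 shaft (265, 285, array([115.1,  -0.4, -21.6]))
50 block 225 304 shaft (265, 285, array([109.2,  -0.4, -21.6]))
65 block 225 303 shaft (266, 285, array([103.2,  -0.2, -21.6]))
80 block 225 303 shaft (266, 285, array([ 97.2,  -0.2, -21.6]))
95 block 225 303 shaft (266, 285, array([ 90.9,  -0.2, -21.6]))
110 block 225 303 shaft (266, 285, array([ 84.6,  -0.2, -21.6]))
125 block 225 302 shaft (266, 285, array([ 78. ,  -0.3, -21.6]))
140 block 225 302 shaft (267, 285, array([ 71.3,  -0. , -21.6]))
155 block 225 302 shaft (267, 285, array([ 64.5,  -0.1, -21.6]))
170 block 225 301 shaft (267, 284, array([ 57.4,  -0.3, -21.6]))
185 block 225 301 shaft (267, 285, array([ 50.1,  -0.1, -21.6]))
200 block 225 301 shaft (267, 284, array([ 42.6,  -0.4, -21.6]))
215 block 251 300 shaft (264, 287, array([ 34.8,  -0.4, -21.6]))
time_s: 18.5
eef_pos: [641.4, -97.9, 62.9]
ee_rot: [-0.0, 0.613, 0.79, 0.0]
force: [0.3, -0.4, 0.1]
grip_width: -0.0
grip_force: 0.4
```

```bash
python3 -m inch '0.6 0 0 0 0 0;0.6 0 0 0 0 0;0.6 0 0 0 0 0;0.6 0 0 0 0 0;0.6 0 0 0 0 0;0.6 0 0 0 0 0;0.4 0 0 0 0 0;0.4 0 0 0 0 0;0.4 0 0 0 0 0;0.4 0 0 0 0 0'
```

```text
time_s: 19.33
eef_pos: [640.8, -95.3, 63.0]
ee_rot: [0.002, 0.613, 0.79, -0.001]
force: [4.0, -13.6, -3.8]
grip_width: 0.001
grip_force: 6.7
```

```bash
python3 -m inch '0.5 0 0 0 0 0;0.5 0 0 0 0 0;0 0 0 0 0 0;0 0 0 0 0 0;-1 0 0 0 0 0;-2 0 0 0 0 0;-4 0 0 0 0 0;-8 0 0 0 0 0;-10 0 0 0 0 0;-10 0 0 0 0 0'
python3 -m inch '-5 0 -5 0 0 0;0 0 -15 0 0 0;0 0 -15 0 0 0;0 0 -20 0 0 0;0 0 -20 0 0 0;0 0 -20 0 0 0;0 0 0 0 0 0;0 0 0 0 0 0;0 0 0 0 0 0;0 0 0 0 0 0'
python3 pin.py p5
python3 - <<'E'
import cv2,numpy as np
a=cv2.imread("pics/p5.png")[:,:,::-1]
for u in (266,272,276,280,286):
  print(u,[(v,a[v,u].tolist()) for v in range(100,215,4)])
E
```

```text
time_s: 20.17
eef_pos: [648.9, -126.7, 62.9]
ee_rot: [-0.0, 0.612, 0.791, 0.0]
force: [0.3, 0.1, -0.1]
grip_width: 0.001
grip_force: 0.0
time_s: 21.0
eef_pos: [649.4, -130.7, 156.6]
ee_rot: [-0.001, 0.613, 0.79, -0.0]
force: [0.0, -0.5, 0.5]
grip_width: -0.0
grip_force: 0.0
[ 649.5 -130.6  156.7] [ 0.  -0.5  0.4]
dark 449 x 263 292 y 144 160
dark 36380 x 43 515 y 262 419
5 block 225 294 shaft (271, 283, array([1.546e+02, 1.000e-01, 7.240e+01]))
20 block 225 294 shaft (271, 283, array([1.453e+02, 1.000e-01, 7.230e+01]))
35 block 225 294 shaft (271, 283, array([135.7,   0. ,  72.3]))
50 block 225 294 shaft (271, 283, array([126. ,   0. ,  72.3]))
65 block 225 294 shaft (272, 283, array([116.1,   0.4,  72.3]))
80 block 225 294 shaft (272, 283, array([106. ,   0.4,  72.3]))
95 block 225 293 shaft (272, 283, array([95.7,  0.4, 72.3]))
110 block 225 293 shaft (272, 283, array([85.2,  0.4, 72.3]))
125 block 225 293 shaft (272, 283, array([74.4,  0.3, 72.2]))
140 block 261 293 shaft (272, 283, array([63.3,  0.3, 72.2]))
266 [(100, [103, 73, 44]), (104, [104, 73, 44]), (108, [104, 72, 44]), (
[... 2439 characters left out ...]
8, [105, 101, 91]), (212, [109, 105, 94])]
286 [(100, [100, 70, 42]), (104, [101, 71, 43]), (108, [101, 71, 43]), (112, [101, 71, 44]), (116, [101, 70, 43]), (120, [100, 70, 43]), (124, [92, 65, 40]), (128, [93, 66, 41]), (132, [92, 65, 40]), (136, [95, 67, 41]), (140, [95, 67, 41]), (144, [82, 58, 36]), (148, [19, 20, 21]), (152, [19, 18, 20]), (156, [19, 18, 18]), (160, [32, 31, 29]), (164, [146, 140, 126]), (168, [148, 142, 129]), (172, [110, 106, 95]), (176, [146, 140, 126]), (180, [153, 146, 131]), (184, [153, 147, 132]), (188, [154, 147, 133]), (192, [153, 148, 132]), (196, [154, 148, 134]), (200, [155, 148, 134]), (204, [156, 150, 134]), (208, [156, 150, 135]), (212, [157, 150, 135])]
```

The block's brown surface meets the black head directly at row ~145, so the head is home. One last numeric check covers the bystanders and the nose.

```bash
python3 -m inch '-5 0 -20 0 0 0;-15 0 -20 0 0 0;-25 0 -10 0 0 0;-25 0 0 0 0 0;-25 0 0 0 0 0;-25 0 0 0 0 0;-25 0 0 0 0 0;-25 0 0 0 0 0;0 0 0 0 0 0;0 0 0 0 0 0'
python3 - <<'E'
from rig import ctrl
import cv2,pickle
from h import *
d=pickle.load(open("c0.pkl","rb"));S=ctrl.capture("scene")
df=np.abs(S["image"].astype(int)-d["scene"]["image"]).max(2)
for n,(x0,x1,y0,y1) in dict(cup=(290,332,150,195),mortar=(98,142,203,242),jar=(435,470,225,268)).items():
    print(n,(df[y0:y1,x0:x1]>40).sum())
O=np.array([499.2,-14.7,0]);y=np.radians(15);ex=np.array([np.cos(y),np.sin(y),0]);ey=np.array([-ex[1],ex[0],0])
a=S["image"]
for by in (-96,-60,20,36,45,54,60,66,72,78,84,88):
    P=O+114.5*ex+by*ey+[0,0,88]
    u=cv2.projectPoints(P[None],np.array(S["rvec"]),np.array(S["tvec"]),np.array(S["intrinsics"]),np.array(S["D"]))[0].ravel()
    i,j=u.round().astype(int);win=a[j-3:j+4,i-1:i+2].reshape(-1,3).astype(int)
    hsv=cv2.cvtColor(a[j-4:j+5,i:i+1],cv2.COLOR_RGB2HSV)[:,0]
    print(by,(i,j),hsv[:,1:].tolist())
E
```

```text
time_s: 21.88
eef_pos: [692.0, -296.4, 205.8]
ee_rot: [-0.001, 0.613, 0.79, -0.0]
force: [0.5, 1.2, -0.0]
grip_width: -0.001
grip_force: 0.0
cup 188
mortar 1245
jar 0
-96 (np.int64(253), np.int64(250)) [[144, 78], [121, 21], [89, 20], [82, 28], [109, 21], [109, 21], [0, 0], [255, 9], [179, 20]]
-60 (np.int64(267), np.int64(245)) [[215, 102], [181, 103], [255, 52], [30, 93], [18, 111], [3, 95], [106, 87], [172, 110], [198, 116]]
20 (np.int64(298), np.int64(233)) [[217, 61], [151, 66], [192, 65], [161, 46], [7, 110], [7, 105], [46, 89], [178, 99], [175, 112]]
36 (np.int64(305), np.int64(231)) [[22, 47], [21, 49], [24, 53], [28, 73], [21, 74], [13, 61], [41, 44], [90, 68], [171, 88]]
45 (np.int64(308), np.int64(229)) [[21, 107], [22, 106], [24, 108], [24, 107], [29, 107], [20, 102], [9, 57], [21, 49], [30, 51]]
54 (np.int64(311), np.int64(228)) [[174, 116], [147, 106], [43, 88], [17, 90], [25, 111], [28, 110], [25, 82], [25, 62], [34, 53]]
60 (np.int64(313), np.int64(227)) [[171, 115], [167, 113], [202, 82], [255, 48], [26, 97], [16, 109], [6, 87], [22, 58], [138, 74]]
66 (np.int64(316), np.int64(226)) [[163, 119], [176, 110], [181, 76], [223, 48], [13, 100], [14, 111], [9, 87], [148, 93], [187, 113]]
72 (np.int64(318), np.int64(226)) [[172, 107], [198, 89], [208, 54], [208, 49], [9, 109], [10, 107], [86, 86], [180, 106], [188, 103]]
78 (np.int64(320), np.int64(225)) [[146, 110], [197, 92], [164, 53], [170, 51], [230, 60], [183, 106], [173, 99], [213, 104], [230, 100]]
84 (np.int64(322), np.int64(224)) [[102, 118], [228, 94], [204, 60], [255, 39], [155, 69], [208, 98], [191, 100], [191, 104], [156, 113]]
88 (np.int64(324), np.int64(223)) [[37, 153], [29, 158], [32, 160], [36, 163], [32, 161], [27, 163], [30, 155], [138, 109], [183, 106]]
```

```bash
python3 - <<'E'
from rig import ctrl
print(ctrl.finish_job())
E
```

```text
the job is handed in; nothing more can be done
None
```

The job is handed in at about 22 s: the lid is shut against the block, and the pin is through the eye with its head against the block. The arm never went near the cup, mortar or jar at low height, but my final image check confirmed only the jar as unmoved; changes around the cup and mortar were probably the arm or its shadow, which I didn't verify.

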